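Set the length stop of the tube-cutting jig and run the tube up to it

TASK

Get the tube-cutting jig ready for the next saw cut, pressing and pushing with the fingertips only: grip and lift nothing. First press the thumb plate in the middle of the length stop right down to free its brake, and with it held down push the stop along the rail until its ear rests against the stop dog on the scale, then let go so that the brake grips again. Then push the brass tube along the rail by its tail end, gently, until its front end rests against the length stop without moving the stop off the dog; leave the things lying round the jig alone.

Things in the scene. Friction and masses are not known exactly. Their poses are not given: they have to be found in the camera images.
- jig: Tube-cutting jig, fixed on the bench: dark wooden base 84 x 293 x 10 mm; aluminium rail 24 mm wide along its middle, top 28 mm over the bench, from y = -120 to +163 mm. A flat scale, top 14 mm over the bench, lies at x = 25 to 41 mm. Origin: on the bench under the saw slot, on the rail's centre line; y runs along the rail towards the length stop, x across it, z up.
- length_stop (a joint): Slide of the length stop (dark steel carriage 40 mm wide, 56 mm long, top 43 mm over the bench) along the rail, m: 0 = parked at the rail's far end, its stop face 104 mm from the saw slot; grows as it moves towards the saw guide (jig's -y), 0.100 at most. Thumb plate up: the brake holds it against about 28 N along the rail; plate down: it runs with 1 to 2 N.
- thumb_plate (a joint): Thumb plate of the length stop, m: 0 = up, brake gripping; 0.0035 = fully down. The brake is off from 0.001 on; keep it beyond that while pushing (0.002 or more is well pressed). It takes 8 N to start and 11.5 N to be fully down; it springs up by itself when let go.
- plate_top (a point): Middle of the upper face of the thumb plate, 51 mm over the bench when up: a ribbed steel plate 28 mm wide (x), 50 mm long (y) on the length stop, which it moves with. Lips 1.5 mm high at its two ends, 42 mm apart; a pressing fingertip drags it by friction or by the lip. Axes as the jig's.
- stop_ear (a point): Middle of the front face (facing the jig's -y) of the steel ear, 12 mm wide, at the side of the length stop; this face meets the stop dog. 29 mm over the bench, 33 mm to the jig's +x of the rail's centre line. Axes as the jig's.
- stop_face (a point): Middle of the ground front face (towards the jig's -y) of the length stop, on the rail's centre line, 34 mm over the bench: the tube's front end is to rest here. Same plane as the ear's front face.
- dog_face (a point): Middle of the face of the stop dog that the ear is to meet (it looks to the jig's +y). The dog is a small dark steel block 18 x 14 x 16 mm with a brass thumbscrew on top (top 40 mm over the bench) and a white index line, clamped on the scale 28 to 48 mm from the saw slot; fixed. Axes as the jig's.
- saw_slot (a point): Middle of the saw slot, on the rail's top. The steel saw guide, two cheeks 14 mm apart, 44 mm wide over all, top 42 mm over the bench, stands on the rail from 48 mm on the tail side (jig's -y) to 14 mm on the other; beyond it on the tail side only the tube stands above the rail.
- tube: Loose brass tube, 12 mm outside diameter, 110 mm long, 40 to 85 g, lying along the rail with its front part between the cheeks of the saw guide. Origin: its middle, on its axis, 34 mm over the bench; y points along it to its front end.
- tube_front (a point): Centre of the tube's front end (towards the length stop).
- tube_tail (a point): Centre of the tube's tail end (away from the length stop), 34 mm over the bench, lying over or a little beyond the rail's free end: push here towards the jig's +y, with the fingertips a few mm above the rail top (28 mm).
- scriber: Loose bystander: scriber with wooden handle, 12 x 116 x 12 mm, lying on the jig's base along the near side of the rail (22 mm high over the bench). Origin: under its middle.
- loupe: Loose bystander: black loupe, 38 mm wide, 32 mm high, beyond the jig. Origin: under its middle.
- dish_stones: Loose bystander: round parts dish, 61 mm wide, 10 mm high, to the right of the jig. Origin: under its middle.
- pliers: Loose bystander: half-round pliers, 47 x 80 x 12 mm, lying to the left beyond the jig. Origin: under its middle.
- tin_dark: Loose bystander: dark tin, 58 x 87 x 30 mm, to the left beyond the jig. Origin: under its middle.

How it is judged:
By the outcome, as a careful person would: the job done as asked, in the order asked, and still so for the second after the job is handed in, with the robot touching nothing.
It also fails if it takes over 43 s, if anything falls off the work surface, if the arm or the gripper's body presses on something with over 40 N, if the wrist force passes 120 N, or if a joint passes its speed limit or range.

ROBOT

A 6-joint arm with a two-finger parallel gripper is mounted at the origin on a cart in front of the work surface, level with it; the furniture and walls round the work are solid. World frame = base frame: x ahead of the robot, y to its left, z up, the work surface at z = 0. Lengths are in m, angles in degrees, forces in N, time in s.
With the tool pointing down it reaches from about 0.3 to 0.825 m from the base axis. Payload 5.4 kg.
Tool frame: the origin (TCP) lies between the finger pads; the fingertips stand 22 mm ahead of it and the grasp point (between the pads) lies 3 mm ahead of it (manip.tip_extent is the distance from the TCP to the fingertips, in m); z points along the fingers, y is the direction in which the jaws open and shut (so a half turn about z gives the same grasp; the last joint's range is limited). The gripper opens to 92 mm and grips with 3 to 60 N. Pads are 20 mm wide; open, the fingers measure 128 mm over their backs; the gripper's body (75 mm by 189 mm) begins 69 mm behind the grasp point.
Start: joints at [-75.579, 9.076, 91.501, -0, 79.423, -12.038], TCP at [0.256, -0.515, 0.213] pointing down, gripper open.
Joint ranges: [-166.64, 166.64], [-54.1, 131.32], [10.49, 154.53], [-73.88, 253.88], [9.74, 151.15], [-171.62, 171.62]. Speed limits (degrees/s): [147.25, 147.25, 180, 180, 180, 180].

INTERFACE

Orientations are given as a 3x3 rotation matrix whose columns are the frame's x, y, z axes.
In Python, from plant import manip, camera gives the robot as it stands.
- The arm moves only by the shell command python3 -m crank 'ROWS' [FORCE]. ROWS is JSON, a list of rows, each an object of numbers: "grip": the opening in per cent of the stroke, from 0 (shut) to 100 (fully open); "tx", "ty", "tz": the shift along the tool's x, y, z in cm; "rx", "ry", "rz": the turn, a rotation vector about the tool's x, y, z in rad. A call has 1 to 8 rows; each row shifts and turns the pose as measured when the row begins, along the tool's axes as they then stand; what a row does not reach is not made up. A row lasts 1/10 s, in which the tool goes at most 50 mm and 8.59 degrees, less where a joint would pass 70% of its speed; a pose out of reach is approached as far as the arm can. A call is refused whole if a number of a shift passes 5 or a number of a turn 0.15, either way. A call with a gripper value outside its range is refused whole. The fingers move at their own pace and stop on an object; FORCE is the grip in N (left out, the last holds). Time passes only in rows, so rows that do not move let the fingers close. It gives the time, the measured TCP pose, the force and the opening at its end, in the units of the state.
- manip.get_state(): the state, without advancing time (a new reading comes with each control period).
- camera(name): name is "scene" or "top" or "wrist"; returns a dict with "frame" (420x560x3 uint8, red, green, blue), "depth" (420x560 float32, m along the optical axis (not along the pixel's ray), 0 where there is no reading), "mtx" (3x3 intrinsics, pixels), "eye" and "attitude" of the camera in the world; the wrist camera has in their place "mount" (4x4, takes a point from camera to tool coordinates, whose origin is the TCP and whose axes are the flange's). Camera axes: x right, y down, z forward; pixel columns grow to the right and rows downward; lengths in m; the calibration is good to about 2 mm. A picture is of the moment at which its call begins: read the wrist's pose just before it.
- manip.job_done(): hands the job in, once; it reports no verdict.
The state is a dict: "time": time; "joint_pos": joint angles; "qvel": joint speeds; "effort": joint torques, N m; "position": TCP position; "ee_rot": TCP orientation; "wrist_force": force on the tool from outside, world axes, zero at the start; "moment": the same for the moment, N m; "opening": finger opening in m.
Only numpy, scipy, OpenCV 4.12 (cv2) and the standard library are available. Lean on these libraries where they do the work, as an engineer would, in place of code of your own. Each camera call takes 0.05 s, during which the arm holds its last target.

## Working session

There is one attempt and no reset: what is moved stays moved. The work goes in short steps, Python scripts to look and compute and a shell command to move; the robot and the scene stay as the last step left them, time stands still between calls to the robot, and variables do not carry over. Pictures are saved under pics/ and viewed, and the job is handed in when it is done.

```bash
ls; mkdir -p pics
cat > h.py <<'E'
import numpy as np,cv2
from plant import manip,camera
def save(name,fn):
    s=manip.get_state(); c=camera(name); cv2.imwrite('pics/'+fn,c['frame'][:,:,::-1])
    np.savez('pics/'+fn[:-4]+'.npz',**{k:np.array(v) for k,v in c.items()},pos=s['position'],rot=s['ee_rot'])
    return c
E
python3 - <<'E'
from h import *
s=manip.get_state();print(s)
for n in('scene','top'):
    c=save(n,n+'0.png');print(n,c['mtx'],c['eye'],c['attitude'])
E
```

```text
pics
{'time': 0.0, 'joint_pos': array([-7.55788860e+01,  9.11365581e+00,  9.15713277e+01, -1.12361088e-03,
        7.94225660e+01, -1.20381092e+01]), 'qvel': array([-0.06648064,  0.01163162, -0.04392029,  0.01029861, -0.02030073,
       -0.12500623]), 'effort': array([-8.47251449e-04, -3.85578561e+01, -3.22103834e+01,  7.01706321e-02,
        3.80575459e-02, -1.53759875e-04]), 'position': array([ 0.25601088, -0.5141628 ,  0.21161646]), 'ee_rot': array([[ 8.95250168e-01,  4.45563576e-01, -4.86154206e-04],
       [ 4.45563686e-01, -8.95248409e-01,  1.81314801e-03],
       [ 3.72643932e-04, -1.83983372e-03, -9.99998238e-01]]), 'wrist_force': array([-0.23265545,  0.23664879, -0.0024933 ]), 'moment': array([-0.0054232 , -0.02025577, -0.04125751]), 'opening': 0.09141165289816265}
scene [[418.62758159   0.         279.57735381]
 [  0.         418.62758159 211.80448495]
 [  0.           0.           1.        ]] [-0.11694885  0.52332088  0.41310722] [[-0.47334678 -0.34961213  0.80852593]
 [-0.88080786  0.1992829  -0.42949253]
 [-0.01096959 -0.91545491 -0.40227103]]
top [[416.20664848   0.         268.94708513]
 [  0.         416.20664848 203.89162712]
 [  0.           0.           1.        ]] [0.3819838  0.19615121 0.90205607] [[-3.59628455e-02 -9.78040863e-01  2.05286981e-01]
 [-9.99352894e-01  3.50552926e-02 -8.05733041e-03]
 [ 6.84003205e-04 -2.05443903e-01 -9.78668654e-01]]
```

View pics/scene0.png

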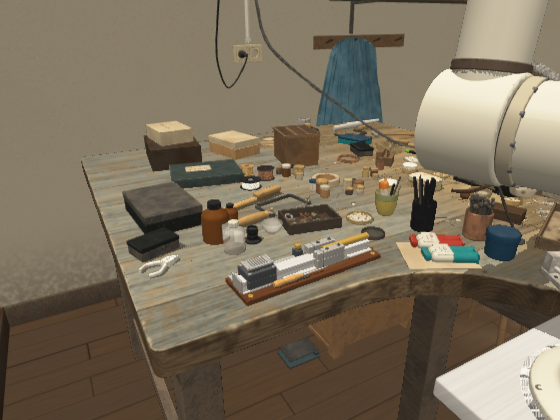

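View pics/top0.png

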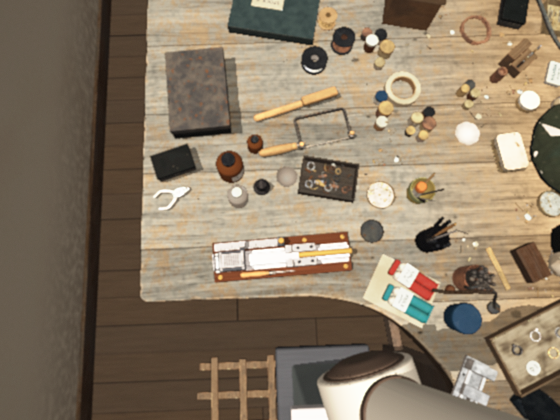

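Run:
```python
import cv2
a=cv2.imread('pics/top0.png')[222:292,205:361]; cv2.imwrite('pics/t0z.png',cv2.resize(a,None,fx=5,fy=5,interpolation=cv2.INTER_CUBIC))
a=cv2.imread('pics/scene0.png')[222:307,220:390]; cv2.imwrite('pics/s0z.png',cv2.resize(a,None,fx=4.6,fy=4.6,interpolation=cv2.INTER_CUBIC))
```

```text
(no output)
```

View pics/t0z.png

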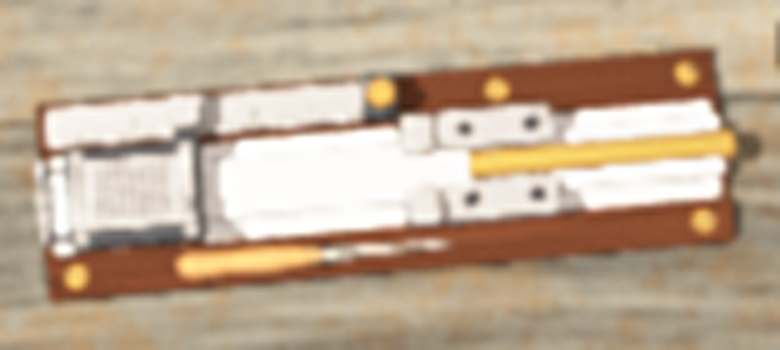

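View pics/s0z.png

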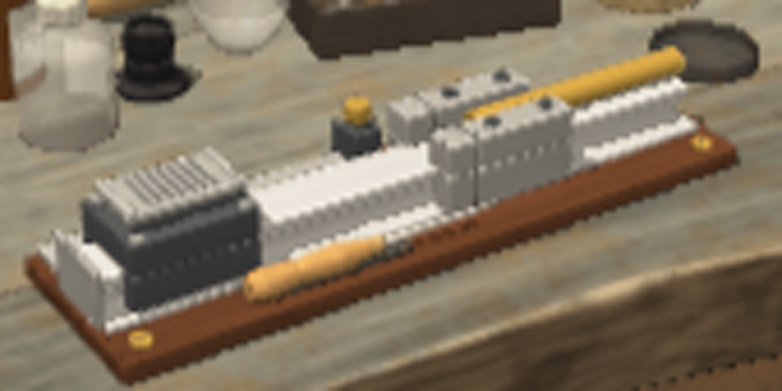

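```bash
cat >> h.py <<'E'
def ray(d,uv,z):
    K=d['mtx'];
    if 'eye' in d: R,e=d['attitude'],d['eye']
    else:
        M=d['mount']; R=d['rot']@M[:3,:3]; e=d['pos']+d['rot']@M[:3,3]
    v=R@np.linalg.inv(K)@np.array([uv[0],uv[1],1.]); return e+v*(z-e[2])/v[2]
E
python3 - <<'E'
from h import *
d=np.load('pics/top0.png'.replace('png','npz'))
P={}
for n,u,v,z in [('TL',40,103,.01),('TR',713,50,.01),('BR',737,240,.01),('BL',52,300,.01),('tail',738,143,.034),('front',472,163,.034),('plateL',65,200,.051),('plateTL',72,152,.051),('plateTR',188,145,.051),('plateBR',193,232,.051),('plateBL',88,238,.051),('dogscrew',380,92,.04),('slot',437,170,.042),('dogL',363,108,.03)]:
    P[n]=ray(d,(205+u/5-.4,222+v/5-.4),z);print(n,P[n].round(4))
c=(P['TL']+P['TR']+P['BL']+P['BR'])/4;print(c)
for a,b in('TL TR','BL BR','TL BL','TR BR'): pass
E
python3 - <<'E'
from h import *
E
sed -n 1,5p /dev/null
```

```text
TL [0.4894 0.3128 0.01  ]
TR [0.5019 0.0221 0.01  ]
BR [0.4205 0.018  0.01  ]
BL [0.406  0.3084 0.01  ]
tail [0.4594 0.0193 0.034 ]
front [0.4551 0.1304 0.034 ]
plateL [0.4446 0.2976 0.051 ]
plateTL [0.464  0.2946 0.051 ]
plateTR [0.4651 0.2472 0.051 ]
plateBR [0.4299 0.246  0.051 ]
plateBL [0.429  0.2885 0.051 ]
dogscrew [0.4853 0.1676 0.04  ]
slot [0.452  0.1456 0.042 ]
dogL [0.48   0.1747 0.03  ]
[0.45446042 0.16531922 0.01      ]Traceback (most recent call last):
  File "<stdin>", line 7, in <module>
ValueError: too many values to unpack (expected 2)
```

Run:
```python
from h import *
d=np.load('pics/top0.npz');D=d['depth'];v,u=np.indices(D.shape)
K=d['mtx'];p=np.stack([(u-K[0,2])/K[0,0],(v-K[1,2])/K[1,1],np.ones_like(D)],-1)*D[...,None]
W=p@d['attitude'].T+d['eye'];W[D==0]=np.nan
for y0 in np.arange(-.5,.45,.05):
    print(round(y0,2),[int(1000*np.nanmax(np.where((abs(W[...,0]-x-.025)<.025)&(abs(W[...,1]-y0-.025)<.025),W[...,2],-.9))) for x in np.arange(.2,.7,.05)])
```

```text
-0.5 [-900, -900, -900, -900, -900, -900, 4, 9, -900, -900]
-0.45 [-900, -900, 2, 10, 4, 57, 16, 17, 5, 3]
-0.4 [54, 42, 53, 82, 92, 82, 15, 12, 34, 187]
-0.35 [52, 37, 52, 29, 30, 29, 162, 194, 200, 198]
-0.3 [54, 53, 57, 7, 9, 7, 5, 5, 166, 19]
-0.25 [51, 57, 75, 147, 94, 5, 6, 5, 5, 18]
-0.2 [48, 57, 59, 167, 91, 107, 110, 94, 4, 5]
-0.15 [4, 5, 28, 140, 28, 135, 116, 87, 91, 5]
-0.1 [-848, 4, 29, 138, 29, 11, 14, 13, 14, 6]
-0.05 [-850, -848, 16, 25, 6, 13, 13, 13, 31, 28]
-0.0 [-847, 570, 0, 5, 31, 43, 15, 29, 30, 29]
0.05 [441, 527, -845, 5, 45, 44, 12, 30, 22, 29]
0.1 [356, 359, -848, 5, 46, 47, 8, 29, 31, 28]
0.15 [-848, -849, -847, 5, 45, 45, 4, 6, 34, 25]
0.2 [-847, -849, -846, 5, 54, 55, 5, 71, 69, 67]
0.25 [-846, -848, -847, 4, 56, 56, 5, 71, 93, 94]
0.3 [-849, -844, -847, 5, 37, 38, 5, 6, 55, 57]
0.35 [-846, -845, -851, 5, 6, 6, 6, 15, 35, 35]
0.4 [-848, -847, -848, 4, 5, 6, 5, 14, 36, 36]
```

```bash
python3 -m crank '[{"tz":-3,"rz":0.14,"grip":0},{"tz":-3,"rz":0.14,"grip":0},{"rz":0.136,"grip":0},{"tx":1.3,"ty":-4.6},{"tx":1.3,"ty":-4.6},{"tx":1.3,"ty":-4.6},{"tx":1.3,"ty":-4.6},{"tx":1.3,"ty":-4.6}]' 20
python3 - <<'E'
from h import *
s=manip.get_state();print(s['time'],s['position'],s['ee_rot'],s['opening'])
E
```

```text
0.1 [ 0.25603149 -0.51424447  0.21174012] [[ 8.95265252e-01  4.45533355e-01 -3.96502437e-04]
 [ 4.45533395e-01 -8.95263927e-01  1.57981385e-03]
 [ 3.48885435e-04 -1.59100752e-03 -9.99998673e-01]] 0.0918034495688427invalid input at $[0]: expected keys grip, tx, ty, tz, rx, ry, rz
```

```bash
python3 -m crank '[{"grip":0,"tx":0,"ty":0,"tz":-3,"rx":0,"ry":0,"rz":0.14},{"grip":0,"tx":0,"ty":0,"tz":-3,"rx":0,"ry":0,"rz":0.14},{"grip":0,"tx":0,"ty":0,"tz":0,"rx":0,"ry":0,"rz":0.136},{"grip":0,"tx":1.3,"ty":-4.6,"tz":0,"rx":0,"ry":0,"rz":0},{"grip":0,"tx":1.3,"ty":-4.6,"tz":0,"rx":0,"ry":0,"rz":0},{"grip":0,"tx":1.3,"ty":-4.6,"tz":0,"rx":0,"ry":0,"rz":0},{"grip":0,"tx":1.3,"ty":-4.6,"tz":0,"rx":0,"ry":0,"rz":0},{"grip":0,"tx":1.3,"ty":-4.6,"tz":0,"rx":0,"ry":0,"rz":0}]' 20
python3 - <<'E'
from h import *
s=manip.get_state();print(s['time'],s['position'],s['ee_rot'],s['opening'])
E
```

```text
time: 0.9
position: [0.3135, -0.277, 0.2688]
ee_rot: [[1.0, 0.019, -0.004], [0.019, -1.0, 0.013], [-0.004, -0.013, -1.0]]
wrist_force: [1.1, 0.4, 0.6]
opening: 0.0297
0.9 [ 0.3134547  -0.27699102  0.26875061] [[ 0.99980946  0.01907937 -0.00412464]
 [ 0.0191323  -0.99972983  0.01319933]
 [-0.00387169 -0.01327573 -0.99990438]] 0.02965393691633405
```

```bash
python3 -m crank '[{"grip":0,"tx":1.3,"ty":-4.7,"tz":0,"rx":0,"ry":0,"rz":0},{"grip":0,"tx":1.3,"ty":-4.7,"tz":0,"rx":0,"ry":0,"rz":0},{"grip":0,"tx":1.3,"ty":-4.7,"tz":0,"rx":0,"ry":0,"rz":0},{"grip":0,"tx":1.3,"ty":-4.7,"tz":0,"rx":0,"ry":0,"rz":0},{"grip":0,"tx":1.3,"ty":-4.7,"tz":0,"rx":0,"ry":0,"rz":0},{"grip":0,"tx":1.3,"ty":-4.7,"tz":0,"rx":0,"ry":0,"rz":0},{"grip":0,"tx":1.3,"ty":-4.7,"tz":0,"rx":0,"ry":0,"rz":0},{"grip":0,"tx":1.3,"ty":-4.7,"tz":0,"rx":0,"ry":0,"rz":0}]' 20
python3 -m crank '[{"grip":0,"tx":1.0,"ty":-3,"tz":0,"rx":0,"ry":0,"rz":0},{"grip":0,"tx":0,"ty":0,"tz":0,"rx":0,"ry":0,"rz":0}]' 20
python3 - <<'E'
from h import *
s=manip.get_state();print(s['time'],s['position'],s['ee_rot'],s['opening'])
c=save('wrist','w1.png');print(c['mount'])
E
```

```text
time: 1.7
position: [0.4086, 0.1116, 0.2717]
ee_rot: [[1.0, 0.015, -0.002], [0.015, -1.0, 0.014], [-0.002, -0.014, -1.0]]
wrist_force: [1.2, -0.7, 0.5]
opening: 0.0004
time: 1.9
position: [0.4176, 0.148, 0.2713]
ee_rot: [[1.0, 0.023, -0.003], [0.023, -1.0, 0.015], [-0.003, -0.015, -1.0]]
wrist_force: [-0.5, -1.2, -0.3]
opening: 0.0005
1.9 [0.41758751 0.14801488 0.27133523] [[ 0.99973848  0.02261144 -0.00341883]
 [ 0.02266007 -0.99963178  0.01492748]
 [-0.00308004 -0.01500104 -0.99988273]] 0.00048272782143855
[[-7.45362116e-05 -9.64940788e-01 -2.62467656e-01  7.42997484e-02]
 [ 9.99999989e-01 -3.78617360e-05 -1.44786896e-04  5.11387817e-05]
 [ 1.29773301e-04 -2.62467664e-01  9.64940780e-01 -1.71280996e-01]
 [ 0.00000000e+00  0.00000000e+00  0.00000000e+00  1.00000000e+00]]
```

View pics/w1.png

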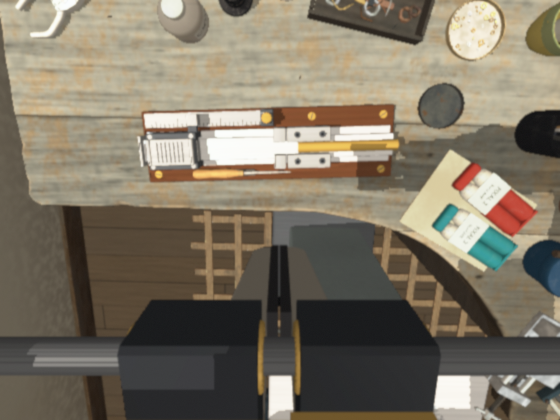

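The wrist view shows the whole jig: the base spans roughly (143,105) to (397,180), the stop plate is near (170,150), the dog screw near (266,117) and the tube tail near (398,144).

Run:
```python
import cv2
a=cv2.imread('pics/w1.png')[95:190,130:290]; cv2.imwrite('pics/w1a.png',cv2.resize(a,None,fx=5,fy=5,interpolation=cv2.INTER_CUBIC))
a=cv2.imread('pics/w1.png')[95:190,255:415]; cv2.imwrite('pics/w1b.png',cv2.resize(a,None,fx=5,fy=5,interpolation=cv2.INTER_CUBIC))
```

```text
(no output)
```

View pics/w1a.png

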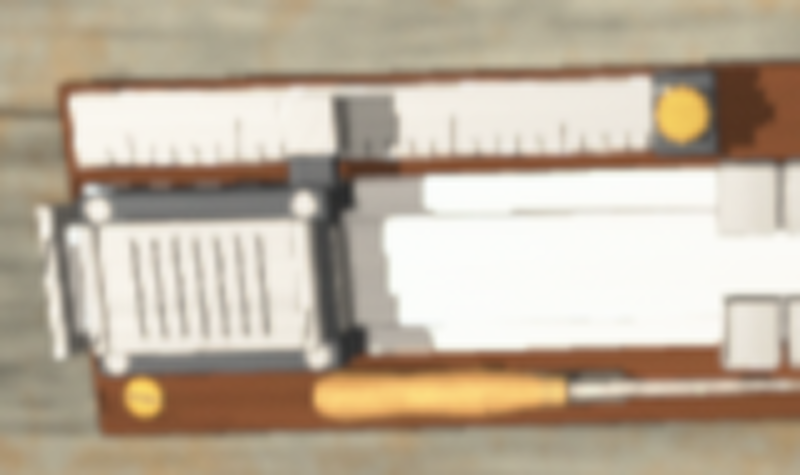

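View pics/w1b.png

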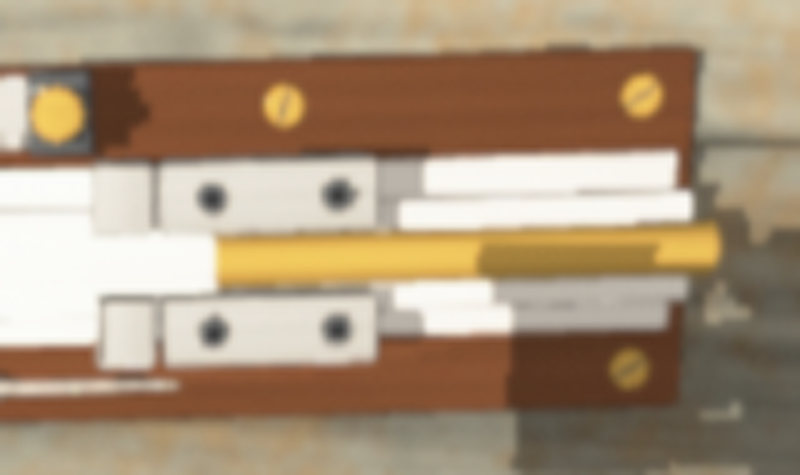

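Run:
```python
from h import *
d=np.load('pics/w1.npz')
P={}
for n,o,u,v,z in [('TL',130,65,88,.01),('TR',255,697,52,.01),('BR',255,680,402,.01),('BL',130,103,432,.01)]+[('pTL',130,85,192,.051),('pTR',130,318,190,.051),('pBR',130,330,366,.051),('pBL',130,105,372,.051),('rib',130,200,287,.051),('ribc',130,203,287,.051),('screw',130,683,113,.04),('dogL',130,655,105,.03),('tailT',255,718,247,.034),('front',255,217,260,.034),('slot1',255,157,195,.042),('slot2',255,160,332,.042),('earTR',130,337,157,.036)]:
    P[n]=ray(d,(o+u/5-.4,95+v/5-.4),z)
c=(P['TL']+P['TR']+P['BL']+P['BR'])/4
yv=(P['TL']+P['BL']-P['TR']-P['BR'])[:2];print('len',np.linalg.norm(yv)/2,'wid',np.linalg.norm(P['TL']-P['BL']),np.linalg.norm(P['TR']-P['BR']))
yv/=np.linalg.norm(yv);xv=np.array([yv[1],-yv[0]]);print(c,'yaw',np.degrees(np.arctan2(-yv[0],yv[1])))
o=c[:2]-.0215*yv;print('origin',o)
for n in P:
    q=P[n][:2]-o;print(n,P[n][:2].round(4),'jig mm',(1000*q@xv).round(1),(1000*q@yv).round(1))
```

```text
len 0.2897273469628391 wid 0.08072039133090995 0.080565748553149
[0.45458903 0.16477191 0.01      ] yaw 2.878162867748109
origin [0.4556686  0.14329903]
TL [0.4876 0.311 ] jig mm 40.4 165.9
TR [0.5021 0.0224] jig mm 40.3 -123.1
BR [0.4216 0.0178] jig mm -40.3 -123.6
BL [0.407  0.3079] jig mm -40.4 166.9
pTL [0.4668 0.2928] jig mm 18.7 148.8
pTR [0.4684 0.2431] jig mm 17.7 99.0
pBR [0.4309 0.242 ] jig mm -19.7 99.8
pBL [0.4284 0.2913] jig mm -19.8 149.2
rib [0.4473 0.2694] jig mm -2.0 126.4
ribc [0.4474 0.2688] jig mm -2.0 125.7
screw [0.4858 0.1664] jig mm 31.3 21.6
dogL [0.4872 0.1731] jig mm 33.0 28.2
tailT [0.4603 0.0202] jig mm -1.5 -123.1
front [0.4548 0.1309] jig mm -1.5 -12.4
slot1 [0.4692 0.1447] jig mm 13.5 0.7
slot2 [0.4396 0.1432] jig mm -16.1 0.7
earTR [0.4747 0.2423] jig mm 24.0 97.9
```

```bash
python3 -m crank '[{"grip":0,"tx":1.1,"ty":-4,"tz":2,"rx":-0.015,"ry":0.003,"rz":-0.027},{"grip":0,"tx":1.1,"ty":-4,"tz":2,"rx":0,"ry":0,"rz":0},{"grip":0,"tx":1.1,"ty":-4,"tz":2,"rx":0,"ry":0,"rz":0},{"grip":0,"tx":0,"ty":0,"tz":3,"rx":0,"ry":0,"rz":0},{"grip":0,"tx":0,"ty":0,"tz":3,"rx":0,"ry":0,"rz":0},{"grip":0,"tx":0,"ty":0,"tz":0,"rx":0,"ry":0,"rz":0}]' 20
python3 - <<'E'
from h import *
s=manip.get_state();print(s['time'],s['position'],s['ee_rot'],s['opening'],s['wrist_force'])
E
```

```text
time: 2.55
position: [0.4492, 0.2637, 0.1483]
ee_rot: [[0.999, 0.04, 0.003], [0.04, -0.999, -0.006], [0.003, 0.006, -1.0]]
wrist_force: [-0.4, 0.6, -0.5]
opening: 0.0003
2.55 [0.44923047 0.26374658 0.14830193] [[ 0.99920928  0.03965029  0.00294488]
 [ 0.03966711 -0.99919556 -0.00589459]
 [ 0.00270879  0.00600675 -0.99997829]] 0.00027527799262264867 [-0.35982783  0.64703967 -0.50412637]
```

```bash
python3 -m crank '[{"grip":0,"tx":-0.1,"ty":-0.4,"tz":3,"rx":0.006,"ry":-0.003,"rz":-0.01},{"grip":0,"tx":0,"ty":0,"tz":2.5,"rx":0,"ry":0,"rz":0},{"grip":0,"tx":0,"ty":0,"tz":0,"rx":0,"ry":0,"rz":0}]' 20
python3 - <<'E'
from h import *
s=manip.get_state();print(s['time'],s['position'],s['ee_rot'],s['wrist_force'])
save('wrist','w2.png');save('scene','s2.png')
a=cv2.imread('pics/s2.png')[222:307,220:390]; cv2.imwrite('pics/s2z.png',cv2.resize(a,None,fx=4.6,fy=4.6,interpolation=cv2.INTER_CUBIC))
E
```

```text
time: 2.85
position: [0.4511, 0.2644, 0.0959]
ee_rot: [[0.999, 0.045, 0.004], [0.045, -0.999, 0.0], [0.004, -0.0, -1.0]]
wrist_force: [-0.5, 0.2, -0.3]
opening: 0.0004
2.85 [0.45106537 0.26443028 0.0959344 ] [[ 9.98958627e-01  4.54790364e-02  3.64961371e-03]
 [ 4.54783158e-02 -9.98965287e-01  2.80224095e-04]
 [ 3.65858172e-03 -1.13953992e-04 -9.99993301e-01]] [-0.47415777  0.24217264 -0.26062873]
```

View pics/w2.png

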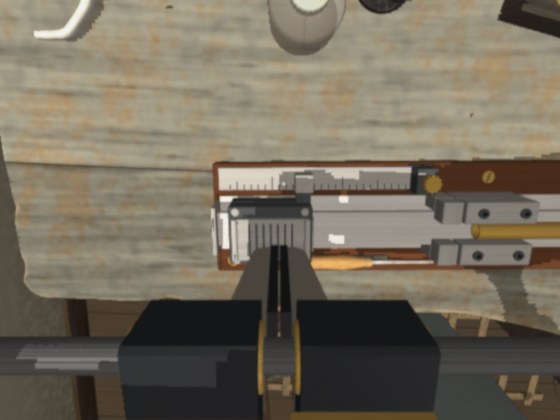

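View pics/s2z.png

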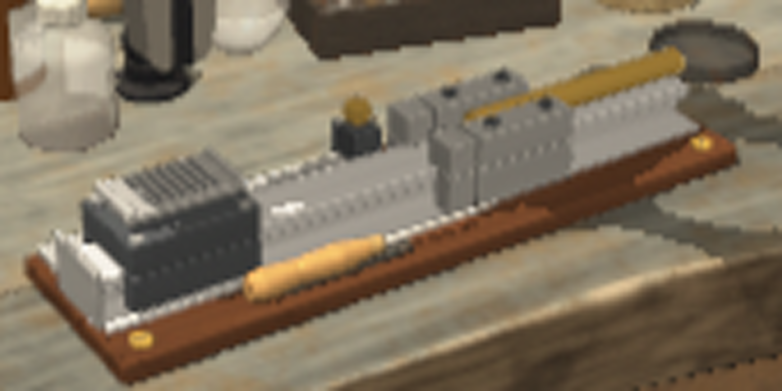

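Run:
```python
import cv2
a=cv2.imread('pics/w2.png')[150:280,200:350]; cv2.imwrite('pics/w2a.png',cv2.resize(a,None,fx=5,fy=4.6,interpolation=cv2.INTER_CUBIC))
```

```text
(no output)
```

View pics/w2a.png

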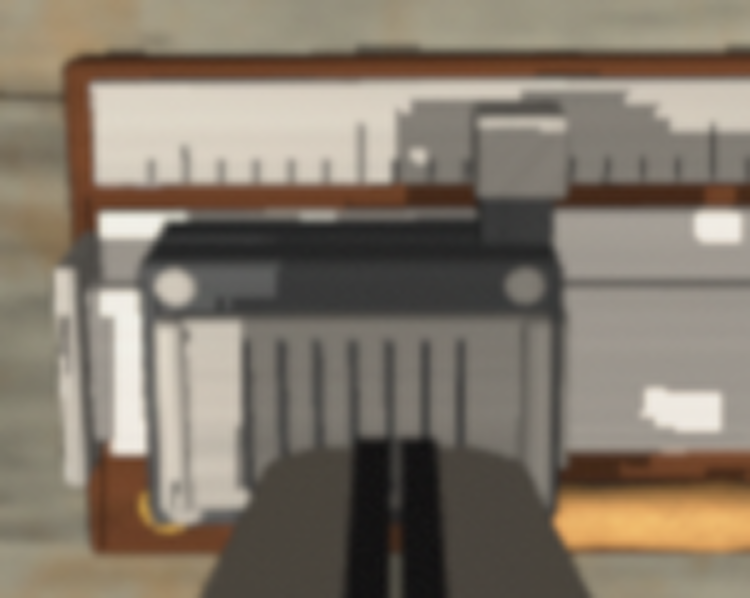

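Run:
```python
from h import *
d=np.load('pics/w2.npz');pos,R=d['pos'],d['rot']
for n,u,v,z in [('ribc',354,400,.051),('lipL',187,400,.0525),('lipR',525,400,.0525),('plateTopedge',354,318,.051),('earR',568,200,.032),('screw1',175,287,.043),('screw2',525,287,.043)]:
    p=ray(d,(200+u/5-.4,150+v/4.6-.4),z);q=R.T@(p-pos);print(n,p.round(4),'tool mm',(1000*q).round(1))
p=ray(d,(432,184),.04);print('dogscrew',p)
p=ray(d,(412,172),.03);print('dogleft',p)
```

```text
ribc [0.4498 0.2696 0.051 ] tool mm [-1.2 -5.2 44.9]
lipL [0.4494 0.2904 0.0525] tool mm [ -0.7 -26.   43.4]
lipR [0.4513 0.2482 0.0525] tool mm [-0.7 16.3 43.4]
plateTopedge [0.4615 0.27   0.051 ] tool mm [10.5 -5.1 45. ]
earR [0.475  0.2426 0.032 ] tool mm [22.6 22.9 64. ]
screw1 [0.4626 0.2932 0.043 ] tool mm [ 12.7 -28.2  53. ]
screw2 [0.4647 0.2484 0.043 ] tool mm [12.7 16.7 53. ]
dogscrew [0.48597774 0.16826191 0.04      ]
dogleft [0.49165677 0.17829716 0.03      ]
```

```bash
python3 -m crank '[{"grip":0,"tx":-0.35,"ty":-0.55,"tz":1.3,"rx":0,"ry":-0.004,"rz":-0.005},{"grip":0,"tx":0,"ty":0,"tz":0,"rx":0,"ry":0,"rz":0},{"grip":0,"tx":0,"ty":0,"tz":0,"rx":0,"ry":0,"rz":0}]' 20
python3 - <<'E'
from h import *
s=manip.get_state();print(s['time'],s['position'],s['ee_rot'],s['wrist_force'])
E
```

```text
time: 3.25
position: [0.453, 0.2716, 0.0903]
ee_rot: [[0.999, 0.05, 0.013], [0.05, -0.999, 0.004], [0.013, -0.004, -1.0]]
wrist_force: [-0.2, -0.0, 0.5]
opening: 0.0002
3.25 [0.45302788 0.2716038  0.09032433] [[ 0.99866672  0.04997579  0.01293094]
 [ 0.04992265 -0.99874339  0.00440035]
 [ 0.0131346  -0.00374894 -0.99990671]] [-0.15542355 -0.0443879   0.47256857]
```

```bash
python3 -m crank '[{"grip":0,"tx":-0.6,"ty":0.2,"tz":0.8,"rx":-0.004,"ry":-0.013,"rz":0}]' 20
python3 -m crank '[{"grip":0,"tx":0,"ty":0,"tz":0,"rx":0,"ry":0,"rz":0}]' 20
python3 -m crank '[{"grip":0,"tx":0,"ty":0,"tz":0,"rx":0,"ry":0,"rz":0}]' 20
```

```text
time: 3.35
position: [0.4485, 0.2698, 0.0837]
ee_rot: [[0.999, 0.05, 0.003], [0.05, -0.999, 0.001], [0.003, -0.0, -1.0]]
wrist_force: [0.1, 1.4, 1.2]
opening: 0.0002
time: 3.45
position: [0.4472, 0.2695, 0.0826]
ee_rot: [[0.999, 0.05, 0.0], [0.05, -0.999, -0.0], [0.0, 0.0, -1.0]]
wrist_force: [-0.7, 0.6, -0.5]
opening: 0.0006
time: 3.55
position: [0.4473, 0.2695, 0.0827]
ee_rot: [[0.999, 0.051, 0.001], [0.051, -0.999, -0.0], [0.001, 0.0, -1.0]]
wrist_force: [0.7, 0.3, 0.3]
opening: 0.0003
```

```bash
python3 -m crank '[{"grip":0,"tx":0,"ty":0,"tz":0.7,"rx":0,"ry":0,"rz":0},{"grip":0,"tx":0,"ty":0,"tz":0.2,"rx":0,"ry":0,"rz":0}]' 20
python3 -m crank '[{"grip":0,"tx":0,"ty":0,"tz":0.2,"rx":0,"ry":0,"rz":0}]' 20
python3 -m crank '[{"grip":0,"tx":0,"ty":0,"tz":0.2,"rx":0,"ry":0,"rz":0}]' 20
python3 -m crank '[{"grip":0,"tx":0,"ty":0,"tz":0.2,"rx":0,"ry":0,"rz":0}]' 20
```

```text
time: 3.75
position: [0.4475, 0.2696, 0.0734]
ee_rot: [[0.999, 0.051, 0.001], [0.051, -0.999, -0.0], [0.001, 0.0, -1.0]]
wrist_force: [-0.2, -1.1, -0.4]
opening: 0.0001
time: 3.85
position: [0.4475, 0.2696, 0.071]
ee_rot: [[0.999, 0.051, 0.001], [0.051, -0.999, -0.0], [0.001, 0.0, -1.0]]
wrist_force: [-0.2, 0.5, 1.0]
opening: 0.0006
time: 3.95
position: [0.4473, 0.2695, 0.0687]
ee_rot: [[0.999, 0.051, 0.001], [0.051, -0.999, -0.0], [0.001, 0.0, -1.0]]
wrist_force: [0.0, -1.0, -0.8]
opening: 0.0005
time: 4.05
position: [0.4474, 0.2695, 0.0665]
ee_rot: [[0.999, 0.051, 0.001], [0.051, -0.999, -0.0], [0.001, 0.0, -1.0]]
wrist_force: [-0.4, -1.2, 0.6]
opening: 0.0006
```

Run:
```python
from h import *
print(manip.tip_extent)
s=manip.get_state();print(s['time'],s['position'],s['wrist_force'])
save('wrist','w3.png');save('scene','s3.png')
a=cv2.imread('pics/s3.png')[202:307,220:390]; cv2.imwrite('pics/s3z.png',cv2.resize(a,None,fx=4.6,fy=4.6,interpolation=cv2.INTER_CUBIC))
```

```text
0.022
4.05 [0.44736235 0.26949795 0.06647714] [-0.35331422 -1.17899427  0.63794377]
```

View pics/w3.png

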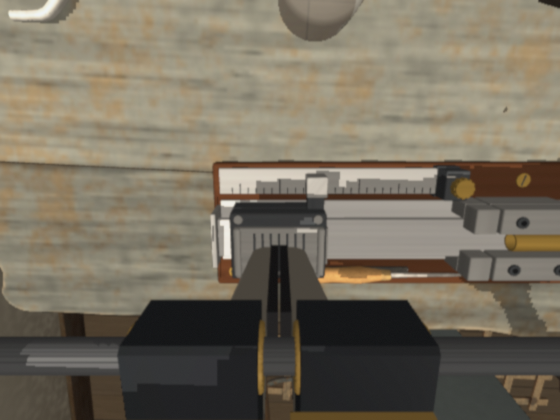

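View pics/s3z.png

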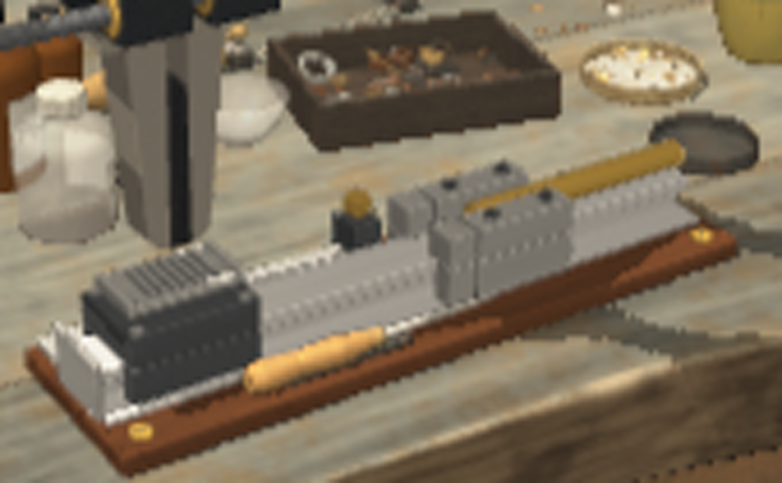

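Run:
```python
from h import *
def proj(d,p):
    q=d['attitude'].T@(np.array(p)-d['eye']);w=d['mtx']@q;return w[:2]/w[2],q[2]
for f in('s3',):
    d=np.load(f'pics/{f}.npz')
    for p in ([.4475,.2695,.0445],[.4475,.2695,.051],[.4475,.2695,.0445+.05]): print(p,proj(d,p))
    D=d['depth'];print(D[250:256,252:264:2].round(3)); print(D[205:215,258].round(3))
d=np.load('pics/w3.npz');D=d['depth'];M=d['mount']
q=M[:3,:3].T@(np.array([0,0,.022])-M[:3,3]);w=d['mtx']@q;print('tip in wrist px',w/w[2],q)
for v in range(225,300,8): print(v,D[v,270:292:3].round(3))
```

```text
[0.4475, 0.2695, 0.0445] (array([256.36657269, 264.31756181]), np.float64(0.7136657115562003))
[0.4475, 0.2695, 0.051] (array([256.23924032, 261.00736836]), np.float64(0.7110509498632398))
[0.4475, 0.2695, 0.0945] (array([255.36238004, 238.21208589]), np.float64(0.6935521600718887))
[[0.687 0.688 0.693 0.692 0.695 0.699]
 [0.686 0.69  0.692 0.694 0.697 0.698]
 [0.687 0.688 0.692 0.692 0.699 0.697]
 [0.689 0.691 0.694 0.694 0.696 0.7  ]
 [0.691 0.692 0.694 0.694 0.698 0.836]
 [0.832 0.69  0.695 0.697 0.831 0.732]]
[0.636 0.637 0.636 0.637 0.636 0.672 0.674 0.672 0.674 0.674]
tip in wrist px [278.60347002 247.93090987   1.        ] [-2.05990997e-05  2.09617852e-02  2.06002622e-01]
225 [0.205 0.204 0.205 0.205 0.206 0.205 0.205 0.205]
233 [0.198 0.198 0.196 0.197 0.198 0.197 0.197 0.198]
241 [0.199 0.198 0.198 0.198 0.198 0.199 0.199 0.199]
249 [0.175 0.176 0.177 0.176 0.177 0.176 0.178 0.178]
257 [0.165 0.167 0.167 0.166 0.166 0.167 0.169 0.169]
265 [0.157 0.158 0.158 0.162 0.157 0.158 0.156 0.157]
273 [0.15  0.15  0.149 0.162 0.149 0.149 0.149 0.148]
281 [0.142 0.142 0.143 0.161 0.143 0.143 0.143 0.142]
289 [0.136 0.136 0.137 0.163 0.136 0.135 0.136 0.135]
297 [0.13  0.13  0.13  0.163 0.13  0.129 0.13  0.129]
```

Run:
```python
from h import *
d=np.load('pics/w3.npz');D=d['depth'];M=d['mount'];K=d['mtx']
def tp(u,v):
    z=np.median(D[v,u-2:u+3]); q=z*np.linalg.inv(K)@[u,v,1]; t=M[:3,:3]@q+M[:3,3]; return (t*1000).round(1),(d['rot']@t+d['pos']).round(4)
for u in(250,265,272,290):
  for v in (220,230,238,242,244,246,248,250,255,262,270): print(u,v,*tp(u,v))
```

```text
250 220 [ 15.9 -16.1  24. ] [0.4625 0.2864 0.0424]
250 230 [ 12.5 -15.6  16.4] [0.4591 0.2857 0.0501]
250 238 [  8.1 -15.6  15.9] [0.4547 0.2855 0.0505]
250 242 [  5.7 -15.7  16.2] [0.4523 0.2855 0.0503]
250 244 [  4.6 -15.7  15.9] [0.4512 0.2854 0.0506]
250 246 [  3.5 -15.7  15.7] [0.4501 0.2853 0.0508]
250 248 [  2.6 -15.7  15.2] [0.4491 0.2853 0.0512]
250 250 [  1.  -15.8  16.2] [0.4476 0.2853 0.0503]
250 255 [  9.2 -13.5 -11.1] [0.4558 0.2835 0.0776]
250 262 [ 10.  -12.7 -21.4] [0.4567 0.2827 0.0879]
250 270 [ 10.2 -12.  -30.4] [0.4569 0.282  0.0969]
265 220 [15.9 -7.6 24.2] [0.4629 0.2779 0.0423]
265 230 [12.3 -7.4 17.1] [0.4593 0.2775 0.0494]
265 238 [ 8.1 -7.4 15.9] [0.4551 0.2773 0.0506]
265 242 [ 5.8 -7.5 16. ] [0.4528 0.2772 0.0505]
265 244 [ 4.6 -7.5 16.1] [0.4515 0.2772 0.0503]
265 246 [ 3.6 -7.5 15.7] [0.4505 0.2771 0.0508]
265 248 [ 9.4 -6.7 -2.6] [0.4564 0.2767 0.0691]
265 250 [ 9.2 -6.7 -4.8] [0.4562 0.2766 0.0713]
265 255 [  9.7  -6.4 -12.4] [0.4567 0.2764 0.0789]
265 262 [ 10.1  -6.  -21.6] [0.4571 0.276  0.0881]
265 270 [ 10.3  -5.7 -30.5] [0.4573 0.2757 0.097 ]
27
[... 371 characters left out ...]
32 0.0737]
272 255 [ 10.3  -3.1 -13.9] [0.4575 0.2731 0.0803]
272 262 [ 10.4  -2.9 -22.4] [0.4576 0.2729 0.0889]
272 270 [ 10.3  -2.8 -30.6] [0.4575 0.2728 0.0971]
290 220 [15.9  6.4 24.1] [0.4636 0.2639 0.0424]
290 230 [12.5  6.2 16.6] [0.4601 0.2639 0.0499]
290 238 [ 8.   6.2 16.3] [0.4557 0.2637 0.0502]
290 242 [ 5.7  6.3 16.1] [0.4534 0.2635 0.0504]
290 244 [ 4.5  6.3 16.2] [0.4522 0.2635 0.0502]
290 246 [ 3.3  6.3 16.3] [0.451  0.2634 0.0502]
290 248 [ 9.3  5.7 -2.2] [0.4569 0.2643 0.0687]
290 250 [ 9.6  5.6 -5.7] [0.4572 0.2644 0.0721]
290 255 [  9.9   5.3 -13. ] [0.4575 0.2647 0.0795]
290 262 [ 10.1   5.1 -21.7] [0.4577 0.2649 0.0882]
290 270 [ 10.    4.8 -29.8] [0.4575 0.2652 0.0963]
```

Both views show that the shut fingertips sit at about the TCP (only 0–4 mm ahead), so contact is still about 12–15 mm away. I'll creep down on the force reading.

```bash
python3 -m crank '[{"grip":0,"tx":0,"ty":0,"tz":0.7,"rx":0,"ry":0,"rz":0},{"grip":0,"tx":0,"ty":0,"tz":0.1,"rx":0,"ry":0,"rz":0}]' 20
python3 -m crank '[{"grip":0,"tx":0,"ty":0,"tz":0.2,"rx":0,"ry":0,"rz":0}]' 20
python3 -m crank '[{"grip":0,"tx":0,"ty":0,"tz":0.15,"rx":0,"ry":0,"rz":0}]' 20
python3 -m crank '[{"grip":0,"tx":0,"ty":0,"tz":0.15,"rx":0,"ry":0,"rz":0}]' 20
```

```text
time: 4.35
position: [0.4473, 0.2695, 0.058]
ee_rot: [[0.999, 0.05, 0.001], [0.05, -0.999, -0.0], [0.001, 0.0, -1.0]]
wrist_force: [0.4, 0.4, -0.6]
opening: 0.0002
time: 4.45
position: [0.4475, 0.2695, 0.0559]
ee_rot: [[0.999, 0.051, 0.001], [0.051, -0.999, -0.0], [0.001, 0.0, -1.0]]
wrist_force: [-0.1, -0.2, -1.0]
opening: 0.0006
time: 4.55
position: [0.4473, 0.2695, 0.0541]
ee_rot: [[0.999, 0.051, 0.001], [0.051, -0.999, -0.0], [0.001, 0.0, -1.0]]
wrist_force: [0.3, -0.6, -0.1]
opening: 0.0007
time: 4.65
position: [0.4474, 0.2695, 0.0525]
ee_rot: [[0.999, 0.051, 0.001], [0.051, -0.999, -0.0], [0.001, 0.0, -1.0]]
wrist_force: [-1.2, -0.2, -0.5]
opening: 0.0004
```

```bash
python3 -m crank '[{"grip":0,"tx":0,"ty":0,"tz":0.12,"rx":0,"ry":0,"rz":0}]' 20
python3 -m crank '[{"grip":0,"tx":0,"ty":0,"tz":0.12,"rx":0,"ry":0,"rz":0}]' 20
python3 -m crank '[{"grip":0,"tx":0,"ty":0,"tz":0.12,"rx":0,"ry":0,"rz":0}]' 20
```

```text
time: 4.75
position: [0.4474, 0.2695, 0.0511]
ee_rot: [[0.999, 0.051, 0.001], [0.051, -0.999, -0.0], [0.001, 0.0, -1.0]]
wrist_force: [-0.5, -0.1, 0.8]
opening: 0.0004
time: 4.85
position: [0.4474, 0.2695, 0.0499]
ee_rot: [[0.999, 0.051, 0.001], [0.051, -0.999, -0.0], [0.001, 0.0, -1.0]]
wrist_force: [-0.0, -0.2, 0.3]
opening: 0.0005
time: 4.95
position: [0.4475, 0.2696, 0.0491]
ee_rot: [[0.999, 0.051, 0.001], [0.051, -0.999, -0.0], [0.001, 0.0, -1.0]]
wrist_force: [-2.9, -1.6, 8.3]
opening: 0.0002
```

```bash
python3 -m crank '[{"grip":0,"tx":0,"ty":0,"tz":0.12,"rx":0,"ry":0,"rz":0}]' 20
python3 -m crank '[{"grip":0,"tx":0,"ty":0,"tz":0.12,"rx":0,"ry":0,"rz":0}]' 20
python3 -m crank '[{"grip":0,"tx":0,"ty":0,"tz":0.12,"rx":0,"ry":0,"rz":0}]' 20
```

```text
time: 5.05
position: [0.4475, 0.2697, 0.0487]
ee_rot: [[0.999, 0.051, 0.0], [0.051, -0.999, -0.0], [0.0, 0.0, -1.0]]
wrist_force: [-4.3, -0.4, 8.0]
opening: 0.0006
time: 5.15
position: [0.4475, 0.2698, 0.0485]
ee_rot: [[0.999, 0.051, -0.0], [0.051, -0.999, -0.0], [-0.0, 0.0, -1.0]]
wrist_force: [-4.4, -0.7, 8.8]
opening: 0.0004
time: 5.25
position: [0.4475, 0.2699, 0.0482]
ee_rot: [[0.999, 0.051, -0.001], [0.051, -0.999, -0.0], [-0.001, 0.0, -1.0]]
wrist_force: [-3.4, -1.4, 8.2]
opening: 0.0003
```

```bash
python3 -m crank '[{"grip":0,"tx":0,"ty":0,"tz":0.2,"rx":0,"ry":0,"rz":0}]' 20
python3 -m crank '[{"grip":0,"tx":0,"ty":0,"tz":0.2,"rx":0,"ry":0,"rz":0},{"grip":0,"tx":0,"ty":0,"tz":0.2,"rx":0,"ry":0,"rz":0}]' 20
python3 -m crank '[{"grip":0,"tx":0,"ty":0,"tz":0.2,"rx":0,"ry":0,"rz":0},{"grip":0,"tx":0,"ty":0,"tz":0.2,"rx":0,"ry":0,"rz":0}]' 20
```

```text
time: 5.35
position: [0.4475, 0.2701, 0.0474]
ee_rot: [[0.999, 0.051, -0.001], [0.051, -0.999, -0.0], [-0.001, 0.0, -1.0]]
wrist_force: [-4.9, -1.1, 8.8]
opening: 0.0006
time: 5.55
position: [0.4475, 0.2706, 0.0459]
ee_rot: [[0.999, 0.051, -0.002], [0.051, -0.999, -0.0], [-0.002, 0.0, -1.0]]
wrist_force: [-5.0, -1.4, 10.8]
opening: 0.0001
time: 5.75
position: [0.4475, 0.2715, 0.0457]
ee_rot: [[0.999, 0.052, -0.003], [0.052, -0.999, 0.001], [-0.003, -0.001, -1.0]]
wrist_force: [-7.4, -1.4, 17.9]
opening: 0.0008
```

```bash
python3 -m crank '[{"grip":0,"tx":-0.05,"ty":0.3,"tz":0.18,"rx":0,"ry":0,"rz":0},{"grip":0,"tx":-0.05,"ty":0.5,"tz":0.18,"rx":0,"ry":0.003,"rz":0}]' 20
python3 -m crank '[{"grip":0,"tx":0,"ty":0.6,"tz":0.18,"rx":0,"ry":0.003,"rz":0},{"grip":0,"tx":0,"ty":0.6,"tz":0.18,"rx":0,"ry":0,"rz":0}]' 20
```

```text
time: 5.95
position: [0.4477, 0.2654, 0.0458]
ee_rot: [[0.999, 0.052, 0.001], [0.052, -0.999, 0.004], [0.001, -0.003, -1.0]]
wrist_force: [-5.1, 0.6, 11.7]
opening: 0.0004
time: 6.15
position: [0.4483, 0.255, 0.0457]
ee_rot: [[0.999, 0.053, 0.003], [0.053, -0.999, 0.006], [0.003, -0.006, -1.0]]
wrist_force: [-6.6, 0.2, 14.9]
opening: 0.0003
```

Check that the stop is following the fingertip.

Run:
```python
from h import *
s=manip.get_state();print(s['time'],s['position'],s['wrist_force'])
save('wrist','w4.png')
a=cv2.imread('pics/w4.png')[150:290,190:490]; cv2.imwrite('pics/w4z.png',cv2.resize(a,None,fx=2.6,fy=2.6,interpolation=cv2.INTER_CUBIC))
s=manip.get_state();print(s['time'],s['position'],s['wrist_force'])
```

```text
6.15 [0.44832245 0.25497568 0.04574207] [-6.6287663   0.15780247 14.93826752]
6.2 [0.44838176 0.25425963 0.04575245] [-6.81545006 -0.62838176 14.68755321]
```

View pics/w4z.png

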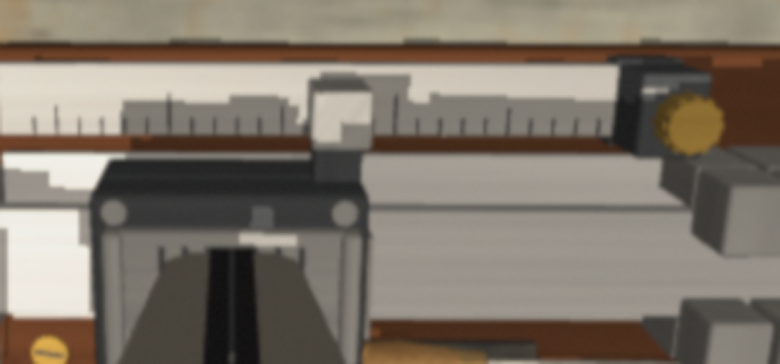

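Run:
```python
from h import *
d=np.load('pics/w4.npz')
D=d['depth'];M=d['mount'];K=d['mtx']
def W(u,v):
    q=D[v,u]*np.linalg.inv(K)@[u,v,1]; return (d['rot']@(M[:3,:3]@q+M[:3,3])+d['pos']).round(4)
print('ear top depth',W(190+340//3+10,190), W(321,188),W(440,185),W(446,180),W(457,196))
for z in(.03,.033,.036): print('ear',z,ray(d,(190+372/2.6,150+90/2.6),z),ray(d,(190+372/2.6,150+145/2.6),z))
for z in(.014,.03): print('dog',z,ray(d,(190+618/2.6,150+70/2.6),z),ray(d,(190+643/2.6,150+80/2.6),z),ray(d,(190+643/2.6,150+150/2.6),z))
print(W(436,185),W(434,190),W(432,185))
```

```text
ear top depth [0.4849 0.2392 0.0338] [0.4863 0.2352 0.0342] [0.4904 0.1726 0.0297] [0.4931 0.1699 0.0296] [0.4866 0.1667 0.0376]
ear 0.03 [0.48760535 0.22855381 0.03      ] [0.47621359 0.22750754 0.03      ]
ear 0.033 [0.4881562  0.22902168 0.033     ] [0.47694694 0.22799217 0.033     ]
ear 0.036 [0.48870705 0.22948955 0.036     ] [0.47768028 0.2284768  0.036     ]
dog 0.014 [0.49194021 0.17316423 0.014     ] [0.4900488  0.16739326 0.014     ] [0.47442498 0.16478572 0.014     ]
dog 0.03 [0.4943056  0.17982305 0.03      ] [0.49256308 0.17450634 0.03      ] [0.47816907 0.17210405 0.03      ]
[0.4902 0.1746 0.0294] [0.4869 0.1738 0.0263] [0.4893 0.1746 0.0246]
```

```bash
python3 -m crank '[{"grip":0,"tx":-0.05,"ty":0.7,"tz":0.18,"rx":-0.004,"ry":0,"rz":0.001},{"grip":0,"tx":-0.05,"ty":0.7,"tz":0.18,"rx":0,"ry":0,"rz":0},{"grip":0,"tx":-0.05,"ty":0.7,"tz":0.18,"rx":0,"ry":0,"rz":0}]' 20
python3 -m crank '[{"grip":0,"tx":-0.05,"ty":0.7,"tz":0.18,"rx":-0.003,"ry":0,"rz":0.001},{"grip":0,"tx":-0.05,"ty":0.7,"tz":0.18,"rx":0,"ry":0,"rz":0}]' 20
```

```text
time: 6.5
position: [0.4493, 0.2355, 0.0458]
ee_rot: [[0.999, 0.052, 0.005], [0.052, -0.999, 0.006], [0.005, -0.005, -1.0]]
wrist_force: [-4.9, 1.3, 13.0]
opening: 0.0007
time: 6.7
position: [0.45, 0.2225, 0.0458]
ee_rot: [[0.999, 0.051, 0.006], [0.051, -0.999, 0.005], [0.006, -0.005, -1.0]]
wrist_force: [-5.3, 0.8, 13.2]
opening: 0.0008
```

```bash
python3 -m crank '[{"grip":0,"tx":-0.05,"ty":0.7,"tz":0.18,"rx":-0.003,"ry":-0.003,"rz":0},{"grip":0,"tx":-0.05,"ty":0.4,"tz":0.18,"rx":0,"ry":0,"rz":0}]' 20
python3 -m crank '[{"grip":0,"tx":-0.05,"ty":0.3,"tz":0.18,"rx":-0.003,"ry":-0.003,"rz":0}]' 20
python3 -m crank '[{"grip":0,"tx":0,"ty":0.2,"tz":0.18,"rx":0,"ry":0,"rz":0}]' 20
python3 -m crank '[{"grip":0,"tx":0,"ty":0.2,"tz":0.18,"rx":0,"ry":0,"rz":0}]' 20
```

```text
time: 6.9
position: [0.4505, 0.2123, 0.0458]
ee_rot: [[0.999, 0.051, 0.004], [0.051, -0.999, 0.004], [0.004, -0.004, -1.0]]
wrist_force: [-5.5, 1.6, 12.9]
opening: 0.0006
time: 7.0
position: [0.4506, 0.2096, 0.0458]
ee_rot: [[0.999, 0.051, 0.002], [0.051, -0.999, 0.002], [0.002, -0.002, -1.0]]
wrist_force: [-4.9, -0.1, 13.0]
opening: 0.0007
time: 7.1
position: [0.4507, 0.208, 0.0457]
ee_rot: [[0.999, 0.051, 0.001], [0.051, -0.999, 0.002], [0.001, -0.002, -1.0]]
wrist_force: [-9.2, 0.6, 15.3]
opening: 0.0007
time: 7.2
position: [0.4508, 0.2065, 0.0457]
ee_rot: [[0.999, 0.051, 0.0], [0.051, -0.999, 0.003], [0.0, -0.003, -1.0]]
wrist_force: [-8.1, 1.7, 15.5]
opening: 0.0006
```

```bash
python3 -m crank '[{"grip":0,"tx":-0.05,"ty":0.3,"tz":0.16,"rx":-0.002,"ry":0,"rz":0}]' 20
python3 -m crank '[{"grip":0,"tx":-0.05,"ty":0.25,"tz":0.16,"rx":0,"ry":0,"rz":0}]' 20
python3 -m crank '[{"grip":0,"tx":-0.05,"ty":0.25,"tz":0.16,"rx":0,"ry":0,"rz":0}]' 20
python3 -m crank '[{"grip":0,"tx":-0.05,"ty":0.25,"tz":0.16,"rx":0,"ry":0,"rz":0}]' 20
```

```text
time: 7.3
position: [0.4509, 0.204, 0.0458]
ee_rot: [[0.999, 0.051, 0.0], [0.051, -0.999, 0.002], [0.001, -0.002, -1.0]]
wrist_force: [-5.2, 1.2, 12.0]
opening: 0.0005
time: 7.4
position: [0.451, 0.2021, 0.0458]
ee_rot: [[0.999, 0.051, 0.001], [0.051, -0.999, 0.003], [0.001, -0.003, -1.0]]
wrist_force: [-4.5, 0.8, 11.8]
opening: 0.0007
time: 7.5
position: [0.451, 0.2001, 0.0458]
ee_rot: [[0.999, 0.051, 0.002], [0.051, -0.999, 0.004], [0.002, -0.004, -1.0]]
wrist_force: [-5.4, 2.9, 12.2]
opening: 0.0005
time: 7.6
position: [0.4515, 0.1992, 0.0459]
ee_rot: [[0.999, 0.05, 0.003], [0.05, -0.999, 0.008], [0.004, -0.007, -1.0]]
wrist_force: [-3.6, 7.8, 11.1]
opening: 0.0007
```

```bash
python3 -m crank '[{"grip":0,"tx":-0.05,"ty":0.2,"tz":0.17,"rx":-0.003,"ry":0,"rz":0}]' 20
python3 - <<'E'
from h import *
save('wrist','w5.png')
a=cv2.imread('pics/w5.png')[140:290,210:510]; cv2.imwrite('pics/w5z.png',cv2.resize(a,None,fx=2.6,fy=2.6,interpolation=cv2.INTER_CUBIC))
s=manip.get_state();print(s['time'],s['position'],s['wrist_force'])
E
```

```text
time: 7.7
position: [0.4518, 0.1988, 0.046]
ee_rot: [[0.999, 0.049, 0.005], [0.049, -0.999, 0.008], [0.005, -0.008, -1.0]]
wrist_force: [-3.8, 5.2, 10.7]
opening: 0.0007
7.75 [0.45183224 0.19882039 0.04599988] [-4.34282073  5.07562312 11.36090975]
```

View pics/w5z.png

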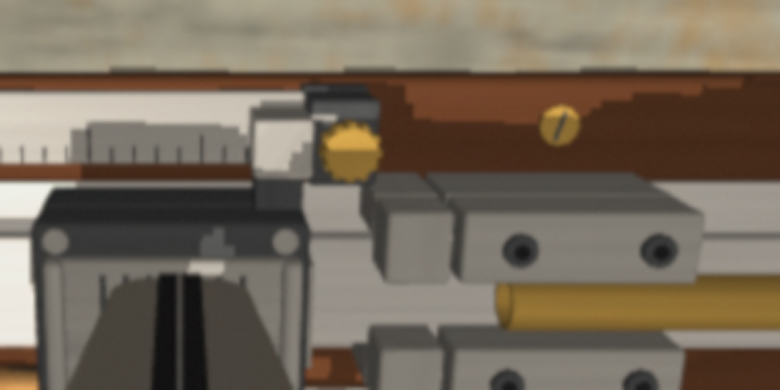

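The ear (zoom ≈ (283,140)) is against the dog. I'll release now, keeping a light push while the brake comes back on.

```bash
python3 -m crank '[{"grip":0,"tx":0,"ty":0.12,"tz":-0.05,"rx":0,"ry":0,"rz":0}]' 20
python3 -m crank '[{"grip":0,"tx":0,"ty":0.1,"tz":-0.1,"rx":0,"ry":0,"rz":0}]' 20
python3 -m crank '[{"grip":0,"tx":0,"ty":0.05,"tz":-0.15,"rx":0,"ry":0,"rz":0}]' 20
python3 -m crank '[{"grip":0,"tx":0,"ty":0,"tz":-0.2,"rx":0,"ry":0,"rz":0}]' 20
python3 -m crank '[{"grip":0,"tx":0,"ty":0,"tz":-0.4,"rx":0,"ry":0,"rz":0}]' 20
```

```text
time: 7.85
position: [0.4519, 0.1989, 0.0478]
ee_rot: [[0.999, 0.049, 0.005], [0.049, -0.999, 0.01], [0.005, -0.01, -1.0]]
wrist_force: [-4.9, 2.9, 9.3]
opening: 0.0005
time: 7.95
position: [0.452, 0.1987, 0.0498]
ee_rot: [[0.999, 0.049, 0.005], [0.049, -0.999, 0.012], [0.005, -0.011, -1.0]]
wrist_force: [0.3, -1.2, 0.2]
opening: 0.0003
time: 8.05
position: [0.4522, 0.1984, 0.0517]
ee_rot: [[0.999, 0.049, 0.005], [0.049, -0.999, 0.012], [0.006, -0.012, -1.0]]
wrist_force: [0.3, 0.4, -0.2]
opening: 0.0007
time: 8.15
position: [0.4523, 0.1982, 0.0537]
ee_rot: [[0.999, 0.049, 0.005], [0.049, -0.999, 0.012], [0.006, -0.011, -1.0]]
wrist_force: [-0.6, 0.6, -1.2]
opening: 0.0004
time: 8.25
position: [0.452, 0.198, 0.0576]
ee_rot: [[0.999, 0.049, 0.005], [0.049, -0.999, 0.011], [0.005, -0.011, -1.0]]
wrist_force: [-0.2, 0.1, -0.6]
opening: 0.0006
```

```bash
python3 -m crank '[{"grip":0,"tx":0,"ty":0.5,"tz":-3,"rx":-0.011,"ry":-0.005,"rz":0},{"grip":0,"tx":0,"ty":4,"tz":-2.5,"rx":0,"ry":0,"rz":0}]' 20
python3 - <<'E'
from h import *
s=manip.get_state();print(s['time'],s['position'],s['joint_pos'],s['ee_rot'])
E
```

```text
time: 8.45
position: [0.4509, 0.1539, 0.1109]
ee_rot: [[0.999, 0.054, -0.007], [0.054, -0.999, -0.001], [-0.007, 0.0, -1.0]]
wrist_force: [1.2, -1.7, 0.4]
opening: 0.0005
8.45 [0.45091811 0.15385736 0.11090973] [ 4.26827281e+00  7.89974278e-01  1.12451782e+02 -5.68399021e-03
  6.71667502e+01  9.11918269e+01] [[ 9.98531423e-01  5.37079304e-02 -7.10314671e-03]
 [ 5.37048644e-02 -9.98556659e-01 -6.21817678e-04]
 [-7.12629099e-03  2.39430960e-04 -9.99974579e-01]]
```

```bash
python3 -m crank '[{"grip":0,"tx":0,"ty":4,"tz":0,"rx":0,"ry":-0.007,"rz":0},{"grip":0,"tx":0,"ty":4,"tz":0,"rx":0,"ry":0,"rz":0},{"grip":0,"tx":0,"ty":4,"tz":0,"rx":0,"ry":0,"rz":0},{"grip":0,"tx":0,"ty":3,"tz":0,"rx":0,"ry":0,"rz":0},{"grip":0,"tx":0,"ty":0,"tz":0,"rx":0,"ry":0,"rz":-0.145},{"grip":0,"tx":0,"ty":0,"tz":0,"rx":0,"ry":0,"rz":-0.145},{"grip":0,"tx":0,"ty":0,"tz":0,"rx":0,"ry":0,"rz":-0.145},{"grip":0,"tx":0,"ty":0,"tz":0,"rx":0,"ry":0,"rz":-0.145}]' 20
python3 -m crank '[{"grip":0,"tx":0,"ty":0,"tz":0,"rx":0,"ry":0,"rz":-0.145},{"grip":0,"tx":0,"ty":0,"tz":0,"rx":0,"ry":0,"rz":-0.145},{"grip":0,"tx":0,"ty":0,"tz":0,"rx":0,"ry":0,"rz":-0.145},{"grip":0,"tx":0,"ty":0,"tz":0,"rx":0,"ry":0,"rz":-0.145},{"grip":0,"tx":0,"ty":0,"tz":0,"rx":0,"ry":0,"rz":-0.145},{"grip":0,"tx":0,"ty":0,"tz":0,"rx":0,"ry":0,"rz":-0.1},{"grip":0,"tx":0,"ty":0,"tz":0,"rx":0,"ry":0,"rz":0}]' 20
```

```text
time: 9.25
position: [0.4628, -0.007, 0.1173]
ee_rot: [[0.796, 0.605, -0.003], [0.605, -0.796, -0.005], [-0.005, 0.002, -1.0]]
wrist_force: [0.3, -0.4, 0.0]
opening: 0.0007
time: 9.95
position: [0.4622, -0.008, 0.1175]
ee_rot: [[0.065, 0.998, -0.004], [0.998, -0.065, -0.005], [-0.006, -0.003, -1.0]]
wrist_force: [-0.0, -0.1, -0.5]
opening: 0.0005
```

```bash
python3 -m crank '[{"grip":0,"tx":0,"ty":0,"tz":0,"rx":0.003,"ry":0.005,"rz":-0.115},{"grip":0,"tx":0,"ty":0,"tz":0,"rx":0,"ry":0,"rz":0}]' 20
python3 - <<'E'
from h import *
s=manip.get_state();print(s['time'],s['position'],s['ee_rot'])
save('wrist','w6.png');save('top','t6.png')
a=cv2.imread('pics/t6.png')[222:292,205:361]; cv2.imwrite('pics/t6z.png',cv2.resize(a,None,fx=5,fy=5,interpolation=cv2.INTER_CUBIC))
E
```

```text
time: 10.15
position: [0.4621, -0.0081, 0.1176]
ee_rot: [[-0.048, 0.999, -0.007], [0.999, 0.048, -0.0], [-0.0, -0.007, -1.0]]
wrist_force: [0.0, -0.5, -0.6]
opening: 0.0005
10.15 [ 0.46211234 -0.00812968  0.11758845] [[-4.76600945e-02  9.98840342e-01 -6.81803563e-03]
 [ 9.98863609e-01  4.76584959e-02 -3.96835969e-04]
 [-7.14384521e-05 -6.82920092e-03 -9.99976678e-01]]
```

View pics/w6.png

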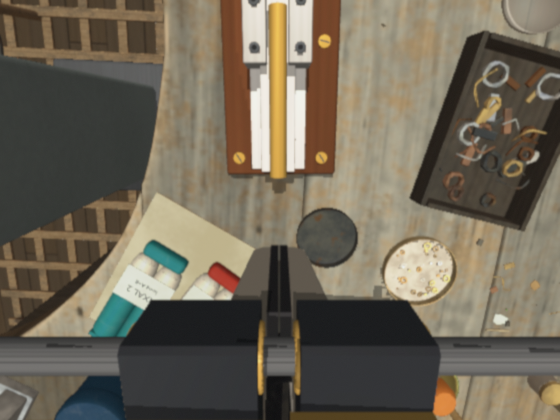

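View pics/t6z.png

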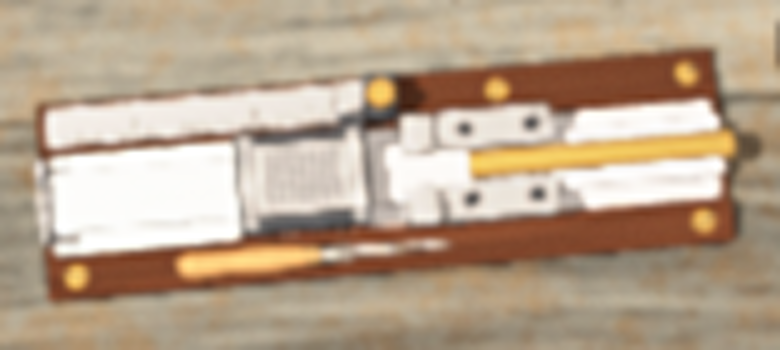

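Run:
```python
from h import *
d=np.load('pics/w6.npz')
for n,u,v,z in [('tail',278,178,.034),('tailtop',278,177,.04),('discL',297,237,.01),('discR',357,237,.01),('discT',327,208,.01)]: 
    p=ray(d,(u,v),z);print(n,p.round(4),(1000*d['rot'].T@(p-d['pos'])).round(1))
```

```text
tail [0.4602 0.0206 0.034 ] [28.8  0.  83.6]
tailtop [0.4602 0.0224 0.04  ] [30.6  0.  77.6]
discL [ 0.4779 -0.0313  0.01  ] [-23.9  15.4 107.5]
discR [ 0.5265 -0.0289  0.01  ] [-23.8  64.1 107.2]
discT [ 0.5002 -0.0058  0.01  ] [  0.5  38.9 107.3]
```

```bash
python3 -m crank '[{"grip":0,"tx":0,"ty":0,"tz":4,"rx":-0.007,"ry":0,"rz":-0.003},{"grip":0,"tx":0,"ty":0,"tz":2.5,"rx":0,"ry":0,"rz":0},{"grip":0,"tx":0,"ty":0,"tz":1,"rx":0,"ry":0,"rz":0},{"grip":0,"tx":0,"ty":0,"tz":0,"rx":0,"ry":0,"rz":0},{"grip":0,"tx":0,"ty":0,"tz":0,"rx":0,"ry":0,"rz":0}]' 20
```

```text
time: 10.75
position: [0.4642, -0.0087, 0.0428]
ee_rot: [[-0.036, 0.999, 0.005], [0.999, 0.036, -0.002], [-0.002, 0.005, -1.0]]
wrist_force: [0.2, 0.5, 0.6]
opening: 0.0005
```

```bash
python3 -m crank '[{"grip":0,"tx":0.2,"ty":-0.25,"tz":1.2,"rx":-0.005,"ry":0.002,"rz":-0.014}]' 20
python3 -m crank '[{"grip":0,"tx":0.1,"ty":0,"tz":0,"rx":0,"ry":0,"rz":0},{"grip":0,"tx":0,"ty":0,"tz":0,"rx":0,"ry":0,"rz":0}]' 20
```

```text
time: 10.85
position: [0.4644, -0.0075, 0.0331]
ee_rot: [[-0.05, 0.999, 0.016], [0.999, 0.05, -0.001], [-0.002, 0.016, -1.0]]
wrist_force: [0.2, -0.2, 1.1]
opening: 0.0006
time: 11.05
position: [0.4648, -0.0065, 0.0344]
ee_rot: [[-0.049, 0.999, 0.017], [0.999, 0.049, -0.001], [-0.002, 0.017, -1.0]]
wrist_force: [-0.4, -0.1, 1.0]
opening: 0.0003
```

```bash
python3 -m crank '[{"grip":0,"tx":0,"ty":-0.3,"tz":0.35,"rx":0.017,"ry":0,"rz":0}]' 20
python3 -m crank '[{"grip":0,"tx":0,"ty":0,"tz":0,"rx":0,"ry":0,"rz":0}]' 20
python3 -m crank '[{"grip":0,"tx":0,"ty":0,"tz":0,"rx":0,"ry":0,"rz":0}]' 20
python3 - <<'E'
from h import *
save('wrist','w7.png');save('scene','s7.png')
a=cv2.imread('pics/s7.png')[202:307,280:450]; cv2.imwrite('pics/s7z.png',cv2.resize(a,None,fx=4.6,fy=4.6,interpolation=cv2.INTER_CUBIC))
E
```

```text
time: 11.15
position: [0.4629, -0.007, 0.0321]
ee_rot: [[-0.048, 0.999, 0.002], [0.999, 0.048, -0.003], [-0.003, 0.001, -1.0]]
wrist_force: [-0.1, 0.7, 0.5]
opening: 0.0007
time: 11.25
position: [0.4632, -0.0071, 0.0325]
ee_rot: [[-0.048, 0.999, 0.001], [0.999, 0.048, -0.003], [-0.003, 0.001, -1.0]]
wrist_force: [0.2, 0.5, -0.0]
opening: 0.0002
time: 11.35
position: [0.4637, -0.0072, 0.033]
ee_rot: [[-0.048, 0.999, 0.002], [0.999, 0.048, -0.004], [-0.004, 0.002, -1.0]]
wrist_force: [-0.5, 1.3, -0.1]
opening: 0.0006
```

View pics/w7.png

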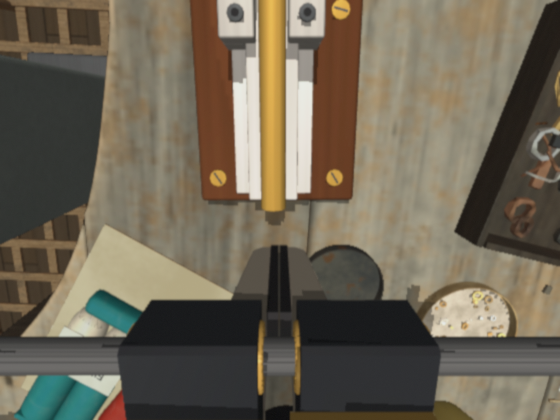

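View pics/s7z.png

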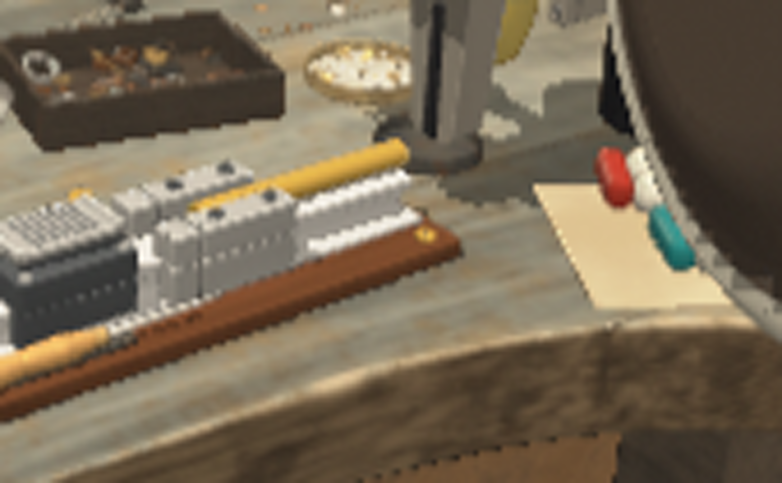

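```bash
python3 -m crank '[{"grip":0,"tx":0.6,"ty":-0.3,"tz":0.3,"rx":0.002,"ry":0,"rz":-0.002},{"grip":0,"tx":0.6,"ty":-0.04,"tz":0.05,"rx":0,"ry":0,"rz":0}]' 20
python3 -m crank '[{"grip":0,"tx":0.5,"ty":-0.04,"tz":0.05,"rx":0,"ry":0,"rz":0}]' 20
```

```text
time: 11.65
position: [0.4594, 0.0048, 0.0291]
ee_rot: [[-0.049, 0.999, 0.0], [0.999, 0.049, -0.004], [-0.004, -0.0, -1.0]]
wrist_force: [-0.1, 0.2, -0.0]
opening: 0.0004
time: 11.75
position: [0.4585, 0.0104, 0.0285]
ee_rot: [[-0.049, 0.999, -0.0], [0.999, 0.049, -0.004], [-0.004, -0.0, -1.0]]
wrist_force: [-0.0, -0.5, -0.4]
opening: 0.0003
```

```bash
python3 -m crank '[{"grip":0,"tx":0.4,"ty":0.12,"tz":-0.15,"rx":0,"ry":0,"rz":0}]' 20
python3 -m crank '[{"grip":0,"tx":0.4,"ty":0,"tz":-0.05,"rx":0,"ry":0,"rz":0}]' 20
python3 -m crank '[{"grip":0,"tx":0.4,"ty":0,"tz":0,"rx":0,"ry":0,"rz":0}]' 20
python3 - <<'E'
from h import *
save('wrist','w8.png')
E
```

```text
time: 11.85
position: [0.4589, 0.0152, 0.0296]
ee_rot: [[-0.049, 0.999, -0.001], [0.999, 0.049, -0.003], [-0.003, -0.001, -1.0]]
wrist_force: [-0.2, -0.7, -0.0]
opening: 0.0002
time: 11.95
position: [0.4588, 0.0196, 0.0302]
ee_rot: [[-0.05, 0.999, -0.001], [0.999, 0.05, -0.004], [-0.003, -0.001, -1.0]]
wrist_force: [-0.4, 0.1, 0.6]
opening: 0.0003
time: 12.05
position: [0.4587, 0.0241, 0.0303]
ee_rot: [[-0.05, 0.999, -0.001], [0.999, 0.05, -0.004], [-0.004, -0.001, -1.0]]
wrist_force: [0.9, 0.6, 0.2]
opening: 0.0004
```

View pics/w8.png

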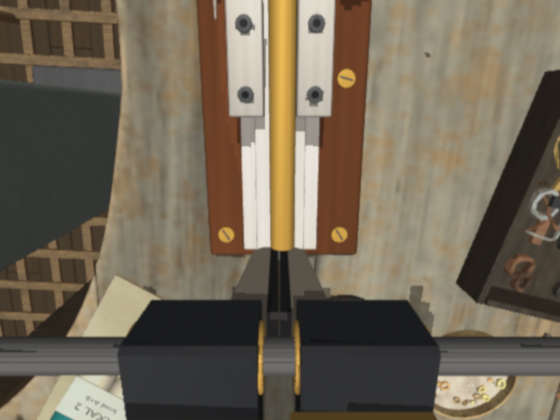

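```bash
python3 -m crank '[{"grip":0,"tx":0.35,"ty":0.02,"tz":0,"rx":0,"ry":0,"rz":0},{"grip":0,"tx":0.35,"ty":0.02,"tz":0,"rx":0,"ry":0,"rz":0}]' 20
python3 -m crank '[{"grip":0,"tx":0.35,"ty":0.02,"tz":0,"rx":0,"ry":0,"rz":0},{"grip":0,"tx":0.35,"ty":0.02,"tz":0,"rx":0,"ry":0,"rz":0}]' 20
python3 -m crank '[{"grip":0,"tx":0.3,"ty":0.02,"tz":0,"rx":0,"ry":0,"rz":0}]' 20
```

```text
time: 12.3
position: [0.4588, 0.0319, 0.0304]
ee_rot: [[-0.05, 0.999, -0.001], [0.999, 0.05, -0.004], [-0.003, -0.001, -1.0]]
wrist_force: [-0.2, -0.7, -0.6]
opening: 0.0006
time: 12.5
position: [0.4589, 0.0394, 0.0303]
ee_rot: [[-0.05, 0.999, -0.001], [0.999, 0.05, -0.004], [-0.004, -0.001, -1.0]]
wrist_force: [-0.2, 0.2, 0.8]
opening: 0.0005
time: 12.6
position: [0.459, 0.0427, 0.0303]
ee_rot: [[-0.05, 0.999, -0.001], [0.999, 0.05, -0.004], [-0.004, -0.001, -1.0]]
wrist_force: [-0.1, -0.6, 0.0]
opening: 0.0002
```

Continue in small steps, watching the y force.

```bash
for i in 1; do :; done; python3 -m crank '[{"grip":0,"tx":0.2,"ty":-0.03,"tz":0,"rx":0,"ry":0,"rz":0},{"grip":0,"tx":0.2,"ty":-0.03,"tz":0,"rx":0,"ry":0,"rz":0}]' 20
python3 -m crank '[{"grip":0,"tx":0.2,"ty":-0.02,"tz":0,"rx":0,"ry":0,"rz":0}]' 20
python3 -m crank '[{"grip":0,"tx":0.15,"ty":-0.02,"tz":0,"rx":0,"ry":0,"rz":0}]' 20
python3 - <<'E'
from h import *
save('wrist','w9.png')
save('top','t9.png')
a=cv2.imread('pics/t9.png')[222:292,205:361]; cv2.imwrite('pics/t9z.png',cv2.resize(a,None,fx=5,fy=5,interpolation=cv2.INTER_CUBIC))
save('scene','s9.png')
a=cv2.imread('pics/s9.png')[202:307,250:420]; cv2.imwrite('pics/s9z.png',cv2.resize(a,None,fx=4.6,fy=4.6,interpolation=cv2.INTER_CUBIC))
E
```

```text
time: 12.8
position: [0.4582, 0.0471, 0.0303]
ee_rot: [[-0.05, 0.999, -0.001], [0.999, 0.05, -0.004], [-0.004, -0.001, -1.0]]
wrist_force: [0.2, -1.3, -0.8]
opening: 0.0001
time: 12.9
position: [0.4579, 0.0493, 0.0304]
ee_rot: [[-0.05, 0.999, -0.0], [0.999, 0.05, -0.004], [-0.004, -0.001, -1.0]]
wrist_force: [-1.5, -0.9, 0.1]
opening: 0.0004
time: 13.0
position: [0.4576, 0.0509, 0.0303]
ee_rot: [[-0.05, 0.999, -0.0], [0.999, 0.05, -0.004], [-0.004, -0.001, -1.0]]
wrist_force: [0.4, -0.8, -0.3]
opening: 0.0006
```

View pics/w9.png

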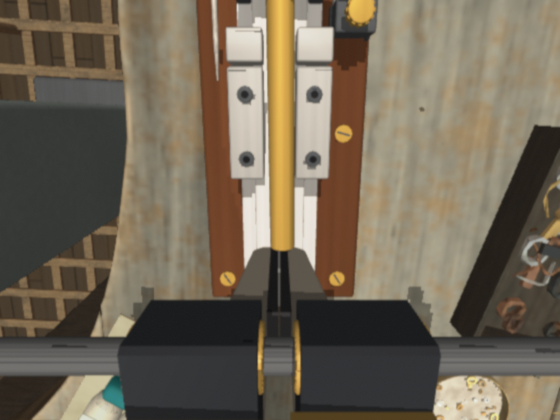

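View pics/s9z.png

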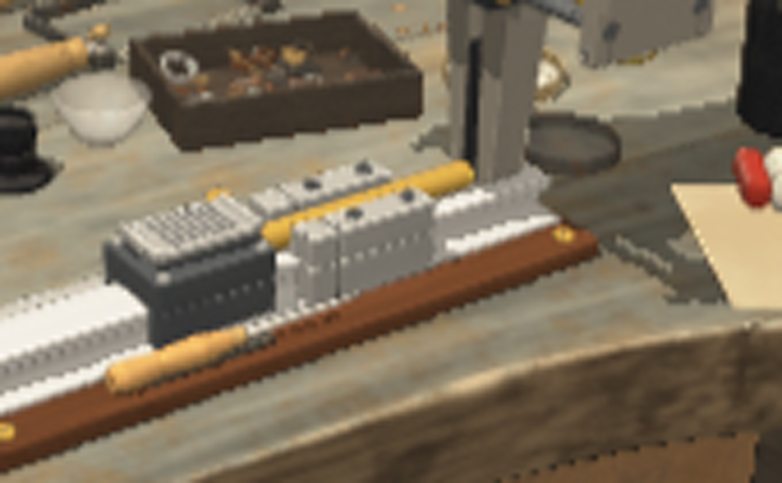

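View pics/t9z.png

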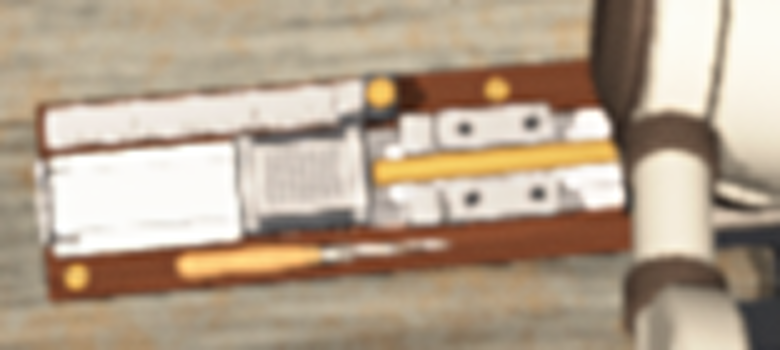

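```bash
python3 -m crank '[{"grip":0,"tx":0.12,"ty":0,"tz":0,"rx":0,"ry":0,"rz":0}]' 20
python3 -m crank '[{"grip":0,"tx":0.12,"ty":0,"tz":0,"rx":0,"ry":0,"rz":0}]' 20
python3 -m crank '[{"grip":0,"tx":0.12,"ty":0,"tz":0,"rx":0,"ry":0,"rz":0}]' 20
```

```text
time: 13.25
position: [0.4575, 0.052, 0.0303]
ee_rot: [[-0.05, 0.999, -0.0], [0.999, 0.05, -0.004], [-0.004, -0.001, -1.0]]
wrist_force: [0.4, -1.3, 0.5]
opening: 0.0003
time: 13.35
position: [0.4576, 0.0525, 0.0304]
ee_rot: [[-0.051, 0.999, -0.0], [0.999, 0.051, -0.005], [-0.005, -0.001, -1.0]]
wrist_force: [-0.7, -6.2, 0.2]
opening: 0.0001
time: 13.45
position: [0.4576, 0.0528, 0.0304]
ee_rot: [[-0.051, 0.999, -0.0], [0.999, 0.051, -0.007], [-0.007, -0.001, -1.0]]
wrist_force: [-0.9, -5.7, 0.1]
opening: 0.0007
```

The y force steps to about 6 N, so the tube is against the stop. I'll back off straight, then lift clear.

```bash
python3 -m crank '[{"grip":0,"tx":-0.15,"ty":0,"tz":0,"rx":0,"ry":0,"rz":0},{"grip":0,"tx":-0.5,"ty":0,"tz":0,"rx":0,"ry":0,"rz":0},{"grip":0,"tx":-1.5,"ty":0,"tz":0,"rx":0,"ry":0,"rz":0},{"grip":0,"tx":-1.5,"ty":0,"tz":-2,"rx":0,"ry":0,"rz":0},{"grip":0,"tx":-2,"ty":0,"tz":-4,"rx":0,"ry":0,"rz":0},{"grip":0,"tx":-4,"ty":0,"tz":-3,"rx":0,"ry":0,"rz":0},{"grip":0,"tx":0,"ty":0,"tz":-2,"rx":0,"ry":0,"rz":0},{"grip":0,"tx":0,"ty":0,"tz":0,"rx":0,"ry":0,"rz":0}]' 20
python3 - <<'E'
from h import *
save('wrist','w10.png')
save('top','t10.png')
a=cv2.imread('pics/t10.png')[222:292,205:361]; cv2.imwrite('pics/t10z.png',cv2.resize(a,None,fx=5,fy=5,interpolation=cv2.INTER_CUBIC))
a=cv2.imread('pics/w10.png')[0:200,180:400]; cv2.imwrite('pics/w10z.png',cv2.resize(a,None,fx=3,fy=3,interpolation=cv2.INTER_CUBIC))
E
```

```text
time: 14.25
position: [0.4614, -0.0464, 0.1436]
ee_rot: [[-0.051, 0.999, -0.003], [0.999, 0.051, -0.003], [-0.003, -0.003, -1.0]]
wrist_force: [-0.3, 0.1, -0.4]
opening: 0.0007
```

View pics/w10z.png

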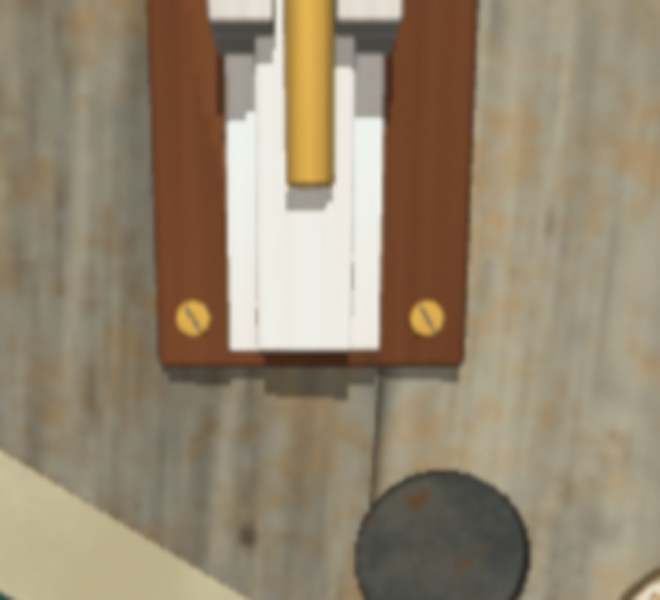

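View pics/t10z.png

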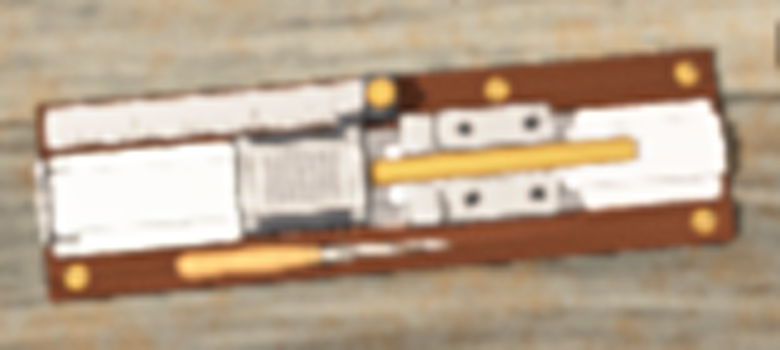

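The tube front (zoom (374,172)) looks close to the stop, but the top view is too coarse to confirm it. I'll take a closer look from above.

```bash
python3 -m crank '[{"grip":0,"tx":3,"ty":0,"tz":-1,"rx":0,"ry":0,"rz":0},{"grip":0,"tx":4,"ty":0,"tz":0,"rx":0,"ry":0,"rz":0},{"grip":0,"tx":4,"ty":0,"tz":0,"rx":0,"ry":0,"rz":0},{"grip":0,"tx":1,"ty":0,"tz":0,"rx":0,"ry":0,"rz":0},{"grip":0,"tx":0,"ty":0,"tz":0,"rx":0,"ry":0,"rz":0}]' 20
python3 - <<'E'
from h import *
save('wrist','w11.png')
a=cv2.imread('pics/w11.png')[0:250,190:390]; cv2.imwrite('pics/w11z.png',cv2.resize(a,None,fx=2.4,fy=2.4,interpolation=cv2.INTER_CUBIC))
E
```

```text
time: 14.85
position: [0.4469, 0.0813, 0.1414]
ee_rot: [[-0.054, 0.998, -0.023], [0.999, 0.054, 0.002], [0.003, -0.023, -1.0]]
wrist_force: [-0.2, 0.4, -0.3]
opening: 0.0004
```

View pics/w11z.png

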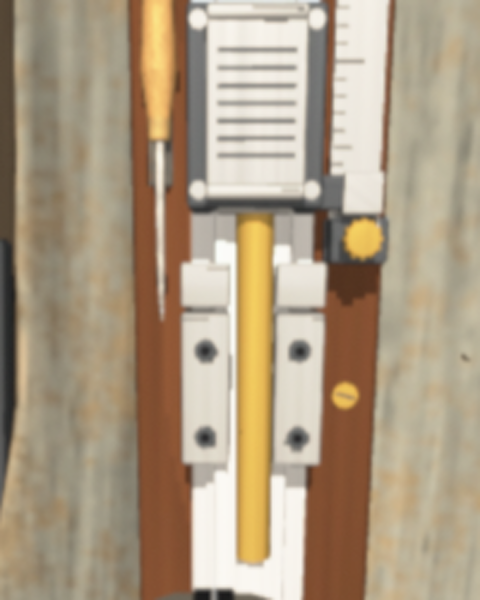

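The tube front meets the stop face (zoom (255,213)), and the ear meets the dog (zoom (358,212)). The arm is clear, so I'm handing in.

Run:
```python
from h import *
s=manip.get_state();print(s['time'],s['wrist_force'],s['qvel'].round(2))
manip.job_done()
```

```text
14.9 [-0.47104201  0.48194697 -1.4240246 ] [-2.32 -0.29 -0.49 -0.52  0.14 -0.31]
the job is handed in; nothing more can be done
```

The jig is set for the next cut: the stop's ear is against the dog, the brake is back on, and the tube's front end rests against the stop. I handed it in at 14.9 s.

- **Length stop:** I pressed the thumb plate fully down with the shut fingertips and pushed the stop about 70 mm along the rail. The force along the rail rose to about 8 N as the ear met the dog. I then raised the fingertips with a light push so the brake gripped there.
- **Tube:** I pushed it by its tail about 42 mm, until the force stepped to about 6 N. That is well under the 28 N the brake holds. I then backed off straight and lifted clear.
- **Last checks:** The final wrist picture shows no visible gap at the ear or at the tube's front end. The scriber shows no sign of having moved. I did not check the other loose items one by one; the tool stayed clear of them and felt no unexpected force. The fingertips were about 14 cm over the bench with no contact force.
- **What disagreed:** With the gripper shut, the fingertips sat level with the TCP rather than 22 mm ahead of it. I found this from the cameras and went down by the force reading instead. The hand-in reading still showed slight arm motion (about 2°/s at joint 1), in free air.

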